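# Size a candle ring on the stepped gauge and tally it

## Task

Take the candle ring that lies on the round cork coaster, slide it down the leaning stepped gauge and press it firmly home until it stops squarely on its step, and leave it there. Read which step it stopped at (the count of pips just below it), then swing the tally lever with the same number of pips down to its stop and let it spring back. Work no other lever, leave the other two rings lying on the felt mat, and do not disturb the other things on the table.

Things in the scene. Friction and masses are not known exactly. Their poses are not given: they have to be found in the camera images.
- gauge: The size gauge: a dark wooden foot 100 x 80 x 22 mm, fixed, carrying the mandrel, which leans 25 degrees from vertical towards the foot's -x side (the robot's side). Origin: centre of the foot's underside.
- mandrel: The gauge's mandrel: a turned metal stepped taper (bright cylinders, darker cones) 89 mm long, origin at its lower end, z along its axis to the tip, y level. Diameters by mm below the tip: nose 10 to 20 at 0-8; 20 at 8-18; cone to 25 at 18-23; 25 at 23-31; cone to 30 at 31-36; 30 at 36-44; cone to 35 at 44-49; 35 from there on. Pips below each cone count the steps: 1 at the top, 3 the lowest.
- mandrel_tip (a point): Centre of the mandrel's tip, z outward along its axis. A ring slid home stops on one of the cones, its centre then 14 mm (step 1, 22 mm bore), 27 mm (step 2, 27 mm bore) or 40 mm (step 3, 32 mm bore) below the tip along the axis. It has only 1 mm of play all round above its step: off-centre or tilted it catches on a shoulder before its real stop.
- coaster: Fixed round cork coaster, 90 mm across, 4 mm thick; centre of its underside. The ring to be sized lies at about its centre (within 10 mm), flat on its top.
- mat: Fixed grey felt mat 155 x 75 x 4 mm, long along its x axis; centre of its underside. The other two rings lie flat on it, one at each end.
- ring_a_mid (a point): One of three look-alike blackened steel candle rings: outside diameter 46 mm, height 12 mm, 60 to 130 g. The point is its centre, half-way up; z is its axis. Bores are 22, 27 and 32 mm; which of the rings has which bore is not told, and which of them lies on the coaster changes.
- ring_b_mid (a point): One of three look-alike blackened steel candle rings: outside diameter 46 mm, height 12 mm, 60 to 130 g. The point is its centre, half-way up; z is its axis. Bores are 22, 27 and 32 mm; which of the rings has which bore is not told, and which of them lies on the coaster changes.
- ring_c_mid (a point): One of three look-alike blackened steel candle rings: outside diameter 46 mm, height 12 mm, 60 to 130 g. The point is its centre, half-way up; z is its axis. Bores are 22, 27 and 32 mm; which of the rings has which bore is not told, and which of them lies on the coaster changes.
- lever_1 (a joint): Angle of the tally lever with one pip, for step 1: 0 at rest (sprung up), 0.5 rad pressed down to its stop. Its spring needs about 2.5 N at the pad to start and 7.5 N at the stop, and brings it back by itself.
- pad_1 (a point): Centre of the top of the black 24 x 24 mm pad at the end of the lever with one pip, 70 mm from its pivot. The levers stand side by side, 55 mm apart, in an order that changes; each sticks out of its grey unit towards the robot, sloping up 0.25 rad at rest and down 0.25 rad at its stop. 
- pivot_1 (a point): Pivot of the lever with one pip, at the front top edge of its unit, 68 mm above the table; the lever runs along -x from here and swings about y.
- lever_2 (a joint): Angle of the tally lever with two pips, for step 2: 0 at rest (sprung up), 0.5 rad pressed down to its stop. Its spring needs about 2.5 N at the pad to start and 7.5 N at the stop, and brings it back by itself.
- pad_2 (a point): Centre of the top of the black 24 x 24 mm pad at the end of the lever with two pips, 70 mm from its pivot. The levers stand side by side, 55 mm apart, in an order that changes; each sticks out of its grey unit towards the robot, sloping up 0.25 rad at rest and down 0.25 rad at its stop. 
- pivot_2 (a point): Pivot of the lever with two pips, at the front top edge of its unit, 68 mm above the table; the lever runs along -x from here and swings about y.
- lever_3 (a joint): Angle of the tally lever with three pips, for step 3: 0 at rest (sprung up), 0.5 rad pressed down to its stop. Its spring needs about 2.5 N at the pad to start and 7.5 N at the stop, and brings it back by itself.
- pad_3 (a point): Centre of the top of the black 24 x 24 mm pad at the end of the lever with three pips, 70 mm from its pivot. The levers stand side by side, 55 mm apart, in an order that changes; each sticks out of its grey unit towards the robot, sloping up 0.25 rad at rest and down 0.25 rad at its stop. 
- pivot_3 (a point): Pivot of the lever with three pips, at the front top edge of its unit, 68 mm above the table; the lever runs along -x from here and swings about y.
- candle_center (a point): Bystander, loose, to be left alone: white pillar candle, 60 mm across, 70 mm tall; its centre.
- mug: Bystander, loose, to be left alone: blue mug, 80 mm across, 90 mm tall; centre of its underside.
- dart: Bystander, loose, to be left alone: dart lying along its x axis, 130 mm long, with red flights 24 mm across; the point is on the table under its barrel.
- screwdriver: Bystander, loose, to be left alone: screwdriver, 160 mm, lying along its x axis.
- remote: Bystander, loose, to be left alone: black remote control 160 x 45 x 19 mm, long along its x axis; centre of its underside.
- matchbox: Bystander, loose, to be left alone: cardboard matchbox 55 x 36 x 16 mm; centre of its underside.
- jar: Bystander, loose, to be left alone: small jar, 70 mm across, 80 mm tall; centre of its underside.

How it is judged:
By the outcome, as a careful person would: the job done as asked, in the order asked, and still so for the second after the job is handed in, with the robot touching nothing.
It also fails if it takes over 48 s, if anything falls off the work surface, if the arm or the gripper's body presses on something with over 40 N, if the wrist force passes 120 N, or if a joint passes its speed limit or range.

## Robot

A 6-joint arm with a two-finger parallel gripper is mounted at the origin on the work surface. World frame = base frame: x ahead of the robot, y to its left, z up, the work surface at z = 0. Lengths are in mm, angles in rad, forces in N, time in s.
With the tool pointing down it reaches from about 375 to 900 mm from the base axis. Payload 3.1 kg.
Tool frame: the origin (TCP) lies where the fingers leave the gripper's body, on its centre line; the fingertips stand 73 mm ahead of it and the grasp point (between the pads) lies 54 mm ahead of it; z points along the fingers, y is the line along which they close (so a half turn about z gives the same grasp; the last joint's range is limited). The gripper opens to 85 mm and grips with 20 to 120 N. Pads are 22 mm wide; open, the fingers measure 114 mm over their backs; the gripper's body (76 mm by 85 mm) begins 54 mm behind the grasp point. The pads swing forward as they close: fully open they stand 13 mm farther back than shut.
Start: joints at [0.991, 0.527, 1.433, -0, 1.181, -0.178], TCP at [244.381, 575.218, 303.91] pointing down, gripper open.
Joint ranges: [-3.08, 3.08], [-0.75, 2.2], [0.22, 2.44], [-1.43, 4.57], [0, 2.65], [-2.85, 2.85]. Speed limits (rad/s): [2.79, 2.79, 3.14, 3.14, 3.14, 3.14].

## Interface

Orientations are given as a rotation vector (axis times angle).
In Python, from plant import sensors, viewer, robot gives the robot as it stands.
- The arm moves only by the tool send_rows, never from a script. Its arguments are lists of equal length, an entry for each row: "slide": the shift along the tool's x, y, z in m, a list of three; "delta_rot": the turn, a rotation vector about the tool's x, y, z in rad, a list of three; "claw": the finger opening in m, from 0 to 0.0854. In form: {"slide": [[tx, ty, tz], ...], "delta_rot": [[wx, wy, wz], ...], "claw": [claw, ...]}. A call has exactly 5 rows; each row is the pose to reach, as a shift and turn from the pose commanded when the call began, along the tool's axes at that moment; what a row does not reach only later rows make up. A row lasts 1/12 s, in which the tool goes at most 41.7 mm and 7.16 degrees, less where a joint would pass 70% of its speed; a pose out of reach is approached as far as the arm can. A call with a gripper value outside its range is refused whole. The fingers move at their own pace and stop on an object; "grip_force" is the grip in N (left out, the last holds). Time passes only in rows, so rows that repeat a pose let the fingers close, or fill a call up. It gives the time, the measured TCP pose, the force, the opening and the grip force at its end, in the units of the state.
- sensors.observe(): the state, without advancing time (a new reading comes with each control period).
- viewer.get_image(name): name is "side" or "top"; returns a dict with "color" (480x640x3 uint8, red, green, blue), "range_z" (480x640 float32, mm along the optical axis (not along the pixel's ray), 0 where there is no reading), "camera_matrix" (3x3 intrinsics, pixels), "k1" (the pictures are not rectified: a ray, as slopes to the right and down, at radius r is drawn at 1 + k1 r^2 times it, then the intrinsics apply), "eye" and "orientation" of the camera in the world. Camera axes: x right, y up, looking along -z (the intrinsics and any distortion apply to the point x, -y, -z); pixel columns grow to the right and rows downward; lengths in mm; the calibration is good to about 2 mm. A picture is of the moment at which its call begins.
- robot.close_job(): hands the job in; it is judged then, once.
The state is a dict: "clock": time; "joints": joint angles; "joint_velocities": joint speeds; "effort": joint torques, N m; "eef_pos": TCP position; "eef_rot": TCP orientation; "contact_force": force on the tool from outside, world axes, zero at the start; "torque": the same for the moment, N m; "finger_gap": opening from 0.0 (shut) to 1.0 (fully open); "finger_force": force on a finger pad.
Only numpy, scipy, OpenCV 4.12 (cv2) and the standard library are available. Lean on these libraries where they do the work, as an engineer would, in place of code of your own. Each camera call takes 0.05 s, during which the arm holds its last target. There are 200 camera calls.

## Working session

There is one attempt and no reset: what is moved stays moved. The work goes in short steps, Python scripts to look and compute and a tool call to move; the robot and the scene stay as the last step left them, time stands still between calls to the robot, and variables do not carry over. Pictures are saved under pics/ and viewed, at most 10 in all, crops included, and the job is handed in when it is done.

Besides the shell and the picture viewer there is one more tool, called as name(argument=value, ...) on one line, values as JSON. send_rows: Moves the arm, as the interface text tells. Its arguments: {"type":"object","properties":{"slide":{"type":"array","items":{"type":"array","items":{"type":"number"}}},"delta_rot":{"type":"array","items":{"type":"array","items":{"type":"number"}}},"claw":{"type":"array","items":{"type":"number"}},"grip_force":{"type":"number"}},"required":["slide","delta_rot","claw"]}

```bash
mkdir -p pics; cat > h.py <<'E'
import numpy as np, cv2
from scipy.spatial.transform import Rotation as R
from plant import sensors, viewer, robot
def rot(o):
    o=np.array(o,float)
    return o if o.shape==(3,3) else (R.from_rotvec(o).as_matrix() if o.size==3 else R.from_quat(o).as_matrix())
def ray(im,u,v):
    K=np.array(im["camera_matrix"]);k=im["k1"]
    d=np.array([(u-K[0,2])/K[0,0],(v-K[1,2])/K[1,1]]);s=d.copy()
    for _ in range(20): s=d/(1+k*(s@s))
    return rot(im["orientation"])@np.array([s[0],-s[1],-1.0])
def on_plane(im,u,v,z):
    d=ray(im,u,v);e=np.array(im["eye"]);return e+d*(z-e[2])/d[2]
def by_depth(im,u,v):
    return np.array(im["eye"])+ray(im,u,v)*im["range_z"][int(round(v)),int(round(u))]
def project(im,P):
    K=np.array(im["camera_matrix"]);c=rot(im["orientation"]).T@(np.array(P)-np.array(im["eye"]))
    s=np.array([c[0],-c[1]])/-c[2];s=s*(1+im["k1"]*(s@s));return K[0,0]*s[0]+K[0,2],K[1,1]*s[1]+K[1,2]
def save(im,n): cv2.imwrite(n,im["color"][:,:,::-1])
E
python3 - <<'E'
from h import *
import pickle
for n in("top","side"):
    im=viewer.get_image(n);save(im,f"pics/{n}0.png");pickle.dump(im,open(n+"0.pkl","wb"))
    print(n,im["eye"],im["orientation"],im["camera_matrix"],im["k1"])
print(sensors.observe())
E
```

```text
top [ 381.10146509  -10.47062869 1096.5780601 ] [ 0.1512349  -0.14976215 -1.5784325 ] [[459.29129287   0.         314.00769741]
 [  0.         459.29129287 238.4136843 ]
 [  0.           0.           1.        ]] -0.09285855008259995
side [ 460.84657506 -879.74599186  658.86280926] [ 0.98091413 -0.06289627 -0.15754553] [[487.12441069   0.         318.42949987]
 [  0.         487.12441069 241.3375769 ]
 [  0.           0.           1.        ]] -0.03210102849048496
{'clock': 0.1, 'joints': array([ 9.90537679e-01,  5.28348548e-01,  1.43377336e+00,  1.80649486e-05,
        1.18141691e+00, -1.78501721e-01]), 'joint_velocities': array([ 0.00065022, -0.00499878, -0.00229471, -0.00039876,  0.00114011,
        0.00143235]), 'effort': array([-6.32122374e-05, -4.43307853e+01, -1.78586143e+01, -2.37459808e-04,
        3.91941634e-03,  1.04298556e-05]), 'eef_pos': array([244.08577771, 574.81691062, 303.04674877]), 'eef_rot': array([-6.26706047e-01, -3.07769562e+00,  2.82927888e-03]), 'contact_force': array([-0.45411805, -0.23278443,  0.22309366]), 'torque': array([-0.04159336,  0.00229057,  0.0613859 ]), 'finger_force': 0.0, 'finger_gap': 1.0004820836004984}
```

View pics/top0.png

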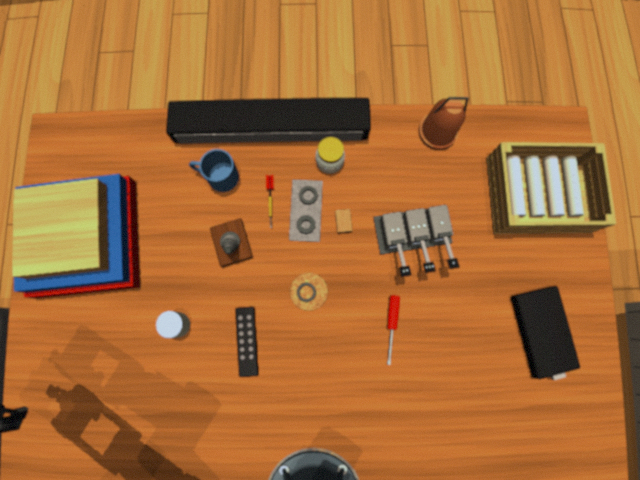

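View pics/side0.png

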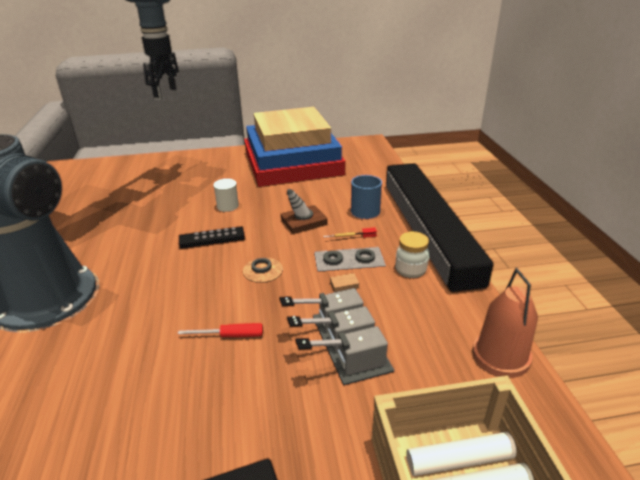

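The top view shows the gauge at (231,243), coaster ring at (306,292), mat rings at (307,196)/(306,225) and lever pads at (404,270), (428,266), (453,262). The side view shows the gauge at (303,210), the ring at (262,266) and the pads at (287,301), (295,322), (304,343).

```bash
python3 - <<'E'
from h import *
import pickle
t=pickle.load(open("top0.pkl","rb"));s=pickle.load(open("side0.pkl","rb"))
def crop(im,x,y,w,h,f): return cv2.resize(im["color"][y:y+h,x:x+w,::-1],None,fx=f,fy=f,interpolation=cv2.INTER_CUBIC)
A=np.hstack([crop(t,205,215,50,55,6)[:300,:300],crop(t,375,200,90,75,5)[:300,:450]])
B=np.hstack([crop(s,275,180,60,50,6)[:300],crop(s,275,280,75,60,5.2)[:300,:390]])
W=800;pad=lambda a:np.pad(a[:300],((0,300-len(a[:300])),(0,W-a.shape[1]),(0,0)))
cv2.imwrite("pics/c1.png",np.vstack([pad(A),pad(B)]))
# ring on coaster: dark mask
def blob(im,x,y,w,h,thr):
    g=cv2.cvtColor(im["color"],cv2.COLOR_RGB2GRAY)[y:y+h,x:x+w]
    m=(g<thr).astype(np.uint8);n,l,st,c=cv2.connectedComponentsWithStats(m)
    for i in range(1,n):
        if st[i,4]>12: print("  ",st[i]+[x,y,0,0,0],c[i]+[x,y])
for nm,b in(("ring",(290,275,40,35)),("pads",(385,255,85,20))):
    print(nm);blob(t,*b,95 if nm=="ring" else 50)
print("side");blob(s,245,255,35,22,80);blob(s,275,290,40,60,50)
for u,v in((309,292),(306,292),(298,292),(231,243),(231,238),(404,270),(428,266),(453,262),(240,260)): print(u,v,by_depth(t,u,v).round(1))
E
```

```text
ring
   [298 284  18   8  32] [305.25   286.5625]
   [299 294  16   7  22] [306.5        298.13636364]
pads
   [448 259  10   9  53] [452.41509434 263.30188679]
   [399 267  11   8  48] [403.625      270.91666667]
   [425 268   9   4  23] [428.69565217 269.69565217]
side
   [254 259  15   6  48] [260.91666667 261.41666667]
   [253 266  18   7  55] [261.74545455 269.74545455]
   [281 298  12   8  48] [285.5625 302.0625]
   [288 318  14   8  54] [293.37037037 322.        ]
   [296 339  15  10  91] [302.87912088 344.2967033 ]
309 292 [463.6   2.8   1.4]
306 292 [463.4   9.8   5.3]
298 292 [462.6  28.3  19.1]
231 243 [569.3 176.2  83.3]
231 238 [583.9 179.3  67.4]
404 270 [ 502.1 -208.5   91.8]
428 266 [ 510.7 -263.4   88. ]
453 262 [ 518.  -318.8   93.2]
240 260 [539.7 165.4  20.4]
```

View pics/c1.png

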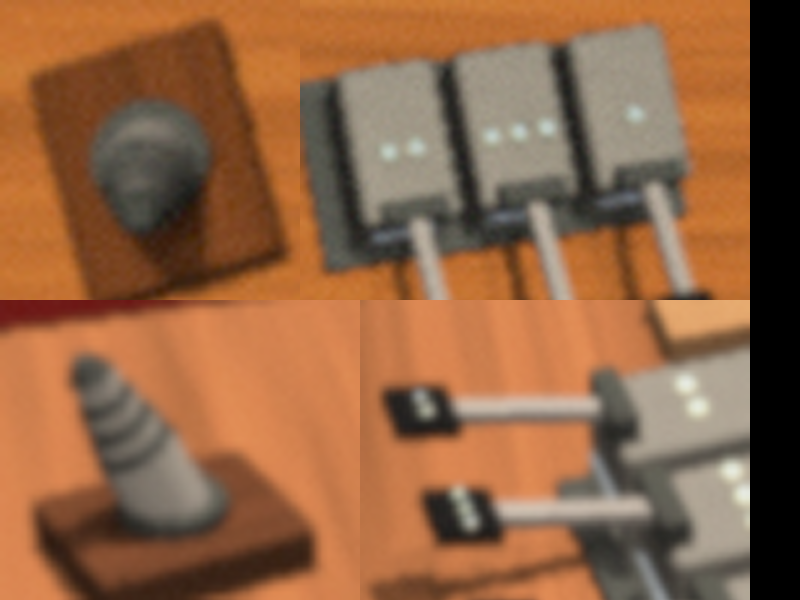

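Levers from +y to -y carry two, three and one pips, as both pad pips and unit pips show. In the top view the foot leans its mandrel down-image, with its tip near (229,252). In the side view the tip is near (290,190).

```bash
cat >> h.py <<'E'
from scipy.optimize import least_squares
D=[0,8,18,23,31,36,44,49,200];RR=[5,10,10,12.5,12.5,15,15,17.5,17.5]
def cloud(im,x,y,w,h):
    return np.array([by_depth(im,u,v) for v in range(y,y+h) for u in range(x,x+w) if im["range_z"][v,u]>0])
def fitaxis(P,tip,yaw):
    def ax(y): return np.array([-np.cos(y)*np.sin(.4363),-np.sin(y)*np.sin(.4363),np.cos(.4363)])
    def f(p):
        a=ax(p[3]);q=P-p[:3];s=-(q@a);return np.linalg.norm(q+np.outer(s,a),axis=1)-np.interp(s,D,RR)
    r=least_squares(f,[*tip,yaw],loss="soft_l1",f_scale=2);return r.x,ax(r.x[3]),np.median(abs(r.fun))
E
python3 - <<'E'
from h import *
import pickle
t=pickle.load(open("top0.pkl","rb"));s=pickle.load(open("side0.pkl","rb"))
hsv=cv2.cvtColor(t["color"],cv2.COLOR_RGB2HSV);sub=t["color"][205:280,200:262].astype(int)
z=np.array([[by_depth(t,u,v)[2] for u in range(200,262)] for v in range(205,280)])
m=((z>12)).astype(np.uint8)
c=max(cv2.findContours(m,0,1)[0],key=cv2.contourArea);r=cv2.minAreaRect(c)
b=cv2.boxPoints(r)+[200,205];W=np.array([on_plane(t,*p,22) for p in b]);print("box",b.round(1).tolist());print(W.round(1),W.mean(0).round(1))
for i in range(4):
    e=W[(i+1)%4]-W[i];print(np.linalg.norm(e).round(1),np.arctan2(e[1],e[0]).round(3))
# tip by two rays
d1,d2=ray(t,229,251.7),ray(s,289.7,190.5);e1,e2=np.array(t["eye"]),np.array(s["eye"])
k=np.linalg.lstsq(np.c_[d1,-d2],e2-e1,rcond=None)[0];p1,p2=e1+k[0]*d1,e2+k[1]*d2;print("tip tri",p1.round(1),p2.round(1))
for nm,im,box in(("top",t,(215,225,32,35)),("side",s,(284,184,40,46))):
    P=cloud(im,*box);P=P[(P[:,2]>34)&(np.linalg.norm(P[:,:2]-p1[:2],axis=1)<80)];print(nm,len(P))
    for y0 in(0,.3): x,a,e=fitaxis(P,p1,y0);print(x.round(2),a.round(3),e.round(2))
def tri(a,b,zz):
    print(on_plane(t,*a,zz).round(1),on_plane(s,*b,zz).round(1))
tri((305.9,292.3),(261.5,265.6),12)
for a,b in zip(((403.9,270.5),(428.5,267),(452.4,263)),((286.2,302),(294.3,322),(303,344))): tri(a,b,85.3)
E
```

```text
box [[208.0, 225.9], [240.8, 216.3], [253.1, 258.2], [220.3, 267.9]]
[[623.2 244.2  22. ]
 [645.9 165.1  22. ]
 [543.4 134.   22. ]
 [521.3 211.7  22. ]] [583.4 188.8  22. ]
82.3 -1.291
107.1 -2.847
80.8 1.849
107.0 0.309
tip tri [546.4 176.7 102. ] [552.1 176.8 102.9]
top 242
[5.4856e+02 1.7891e+02 1.0519e+02 2.8000e-01] [-0.406 -0.119  0.906] 0.51
[5.4856e+02 1.7891e+02 1.0519e+02 2.8000e-01] [-0.406 -0.119  0.906] 0.51
side 329
[5.4899e+02 1.7959e+02 1.0388e+02 3.0000e-01] [-0.403 -0.127  0.906] 0.93
[5.4899e+02 1.7959e+02 1.0388e+02 3.0000e-01] [-0.403 -0.127  0.906] 0.93
[462.2   9.9  12. ] [464.7   5.3  12. ]
[ 501.8 -209.5   85.3] [ 500.7 -213.    85.3]
[ 508.8 -265.1   85.3] [ 508.8 -267.    85.3]
[ 516.9 -319.7   85.3] [ 516.4 -320.6   85.3]
```

```bash
cat >> h.py <<'E'
YAW=.287
def Rt(yaw,tilt):  # tool y at yaw+90deg, z down, tilted forward about y
    y=np.array([-np.sin(yaw),np.cos(yaw),0]);f=np.array([np.cos(yaw),np.sin(yaw),0])
    z=np.sin(tilt)*f-np.array([0,0,np.cos(tilt)]);return np.c_[np.cross(y,z),y,z]
def plan(p,Rtgt):
    o=sensors.observe();R0=rot(o["eef_rot"]);d=R0.T@(np.array(p)-o["eef_pos"])
    w=R.from_matrix(R0.T@Rtgt).as_rotvec();print("slide m",(d/1000).round(4),"|%.0f|"%np.linalg.norm(d),"rot",w.round(4),"deg %.1f"%np.degrees(np.linalg.norm(w)))
def st():
    o=sensors.observe();print("t%.2f"%o["clock"],o["eef_pos"].round(1),"z",rot(o["eef_rot"])[:,2].round(3),"F",o["contact_force"].round(1),"T",o["torque"].round(2),"gap",round(o["finger_gap"],3),"ff",round(o["finger_force"],1),"j",o["joints"].round(2))
E
python3 - <<'E'
from h import *
import pickle
t=pickle.load(open("top0.pkl","rb"));s=pickle.load(open("side0.pkl","rb"))
for im,b in((t,(285,272,45,40)),(s,(245,252,36,28))):
    P=cloud(im,*b);P=P[(P[:,2]>12.5)&(P[:,2]<21)];c,rr=cv2.minEnclosingCircle(P[:,:2].astype(np.float32));print(len(P),P.mean(0).round(1),c,rr)
plan((463,8,150),Rt(YAW,0))
E
```

```text
151 [463.2   9.5  16.8] (468.758056640625, 10.81628131866455) 28.427278518676758
124 [463.6   7.8  15.1] (463.8260803222656, 7.93950891494751) 23.973102569580078
slide m [-0.4232 -0.4358  0.1537] |627| rot [-0.0017 -0.001  -0.6888] deg 39.5
```

send_rows(slide=[[-0.027,-0.028,0.009],[-0.055,-0.056,0.019],[-0.082,-0.084,0.028],[-0.11,-0.112,0.038],[-0.137,-0.14,0.047]], delta_rot=[[0,0,0],[0,0,0],[0,0,0],[0,0,0],[0,0,0]], claw=[0.058,0.058,0.058,0.058,0.058], grip_force=40)

```text
clock: 0.52
eef_pos: [315.7, 391.0, 256.3]
eef_rot: [-0.625, -3.078, 0.001]
contact_force: [0.7, 0.4, -1.6]
finger_gap: 0.678
finger_force: 0.0
```

send_rows(slide=[[-0.027,-0.028,0.009],[-0.055,-0.056,0.019],[-0.082,-0.084,0.028],[-0.11,-0.112,0.038],[-0.137,-0.14,0.047]], delta_rot=[[0,0,0],[0,0,0],[0,0,0],[0,0,0],[0,0,0]], claw=[0.058,0.058,0.058,0.058,0.058])

```text
clock: 0.93
eef_pos: [387.3, 208.6, 209.4]
eef_rot: [0.626, 3.078, -0.0]
contact_force: [1.0, 0.1, 0.1]
finger_gap: 0.677
finger_force: 0.0
```

send_rows(slide=[[-0.027,-0.028,0.009],[-0.055,-0.056,0.019],[-0.082,-0.084,0.028],[-0.11,-0.112,0.038],[-0.137,-0.14,0.047]], delta_rot=[[0,0,-0.12],[0,0,-0.24],[0,0,-0.36],[0,0,-0.48],[0,0,-0.6]], claw=[0.058,0.058,0.058,0.058,0.058])

```text
clock: 1.35
eef_pos: [450.8, 47.6, 167.7]
eef_rot: [0.217, -3.134, -0.0]
contact_force: [-0.2, 0.4, -0.5]
finger_gap: 0.678
finger_force: 0.0
```

```bash
python3 - <<'E'
from h import *
st();plan((463.3,8.6,120),Rt(YAW,0))
E
```

```text
t1.35 [450.8  47.6 167.7] z [-0.  0. -1.] F [-0.2  0.4 -0.5] T [ 0.02 -0.03  0.04] gap 0.678 ff 0.0 j [-0.14  0.55  1.98  0.    0.62 -1.85]
slide m [-0.0071 -0.0403  0.0477] |63| rot [ 0.0002 -0.0004 -0.1489] deg 8.5
```

send_rows(slide=[[-0.002,-0.012,0.012],[-0.005,-0.026,0.026],[-0.007,-0.04,0.04],[-0.0071,-0.0403,0.0475],[-0.0071,-0.0403,0.0477]], delta_rot=[[0,0,-0.05],[0,0,-0.1],[0,0,-0.149],[0,0,-0.149],[0,0,-0.149]], claw=[0.058,0.058,0.058,0.058,0.058])

```text
clock: 1.77
eef_pos: [462.2, 9.9, 119.2]
eef_rot: [0.436, -3.108, -0.002]
contact_force: [0.4, 0.1, 0.8]
finger_gap: 0.678
finger_force: 0.0
```

```bash
python3 - <<'E'
from h import *
st();plan((463.3,8.6,86),Rt(YAW,0))
im=viewer.get_image("side")
cv2.imwrite("pics/s1.png",cv2.resize(im["color"][170:290,180:340,::-1],None,fx=5,fy=5,interpolation=cv2.INTER_CUBIC))
E
```

```text
t1.77 [462.2   9.9 119.2] z [-0.003  0.001 -1.   ] F [0.4 0.1 0.8] T [-0.01  0.03 -0.03] gap 0.678 ff 0.0 j [-0.22  0.65  1.98  0.    0.51 -2.07]
slide m [-0.0008 -0.0016  0.0332] |33| rot [ 0.0017 -0.0029 -0.0084] deg 0.5
```

View pics/s1.png

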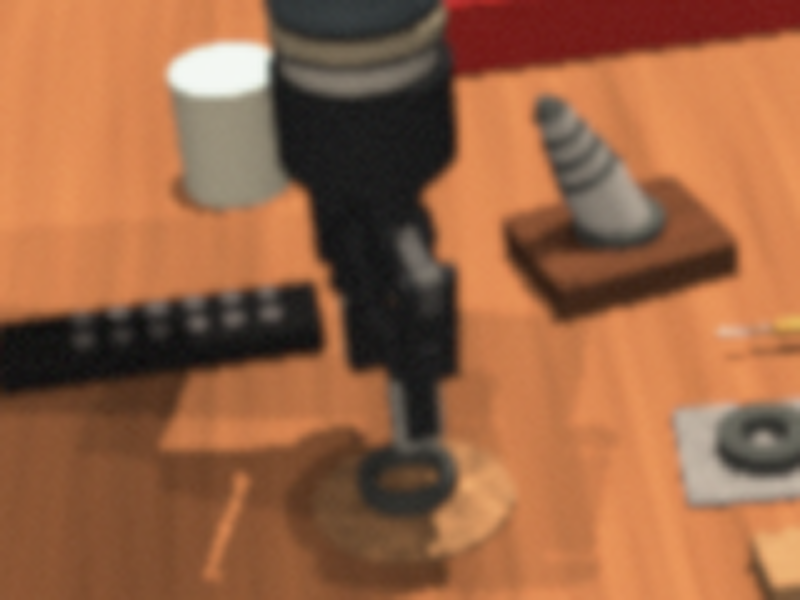

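The finger's lower end is at crop (418,440), which is pixel (264,258); the ring sits below it, centred at crop (407,478). Next I check the tip height.

```bash
python3 - <<'E'
from h import *
import pickle
s=pickle.load(open("side0.pkl","rb"))
for z in (40,45,50,55): print(z,[np.round(project(s,(462.2+.283*d+k*.959,9.9-.959*d+k*.283,z)),1).tolist() for d in(29,38) for k in (-11,11)])
E
```

```text
40 [[259.0, 262.6], [268.5, 259.8], [260.4, 264.8], [270.0, 262.0]]
45 [[258.8, 260.7], [268.4, 258.0], [260.2, 262.9], [269.8, 260.1]]
50 [[258.6, 258.8], [268.2, 256.1], [260.0, 261.0], [269.7, 258.3]]
55 [[258.4, 256.9], [268.0, 254.2], [259.8, 259.1], [269.5, 256.4]]
```

send_rows(slide=[[-0.0008,-0.0016,0.007],[-0.0008,-0.0016,0.014],[-0.0008,-0.0016,0.022],[-0.0008,-0.0016,0.03],[-0.0008,-0.0016,0.033]], delta_rot=[[0,0,0],[0,-0.003,-0.008],[0,-0.003,-0.008],[0,-0.003,-0.008],[0,-0.003,-0.008]], claw=[0.058,0.058,0.058,0.058,0.058])

```text
clock: 2.23
eef_pos: [463.6, 9.4, 86.5]
eef_rot: [-0.454, 3.107, 0.002]
contact_force: [-0.0, 0.3, -0.2]
finger_gap: 0.679
finger_force: 0.0
```

send_rows(slide=[[0,0,0.005],[0,0,0.01],[0,0,0.01],[0,0,0.01],[0,0,0.01]], delta_rot=[[0,0,0],[0,0,0],[0,0,0],[0,0,0],[0,0,0]], claw=[0.058,0.058,0.05,0.044,0.04], grip_force=50)

```text
clock: 2.65
eef_pos: [463.9, 9.0, 77.7]
eef_rot: [-0.453, 3.106, 0.001]
contact_force: [0.0, 0.4, -0.9]
finger_gap: 0.508
finger_force: 50.8
```

send_rows(slide=[[0,0,0],[0,0,0],[0,0,0],[0,0,0],[0,0,0]], delta_rot=[[0,0,0],[0,0,0],[0,0,0],[0,0,0],[0,0,0]], claw=[0.036,0.036,0.036,0.036,0.036])

```text
clock: 3.07
eef_pos: [464.2, 8.9, 77.7]
eef_rot: [-0.453, 3.105, 0.0]
contact_force: [-0.3, 0.3, -0.7]
finger_gap: 0.509
finger_force: 50.8
```

send_rows(slide=[[0,0,-0.02],[0,0,-0.05],[0,0,-0.08],[0,0,-0.12],[0,0,-0.15]], delta_rot=[[0,0,0],[0,0,0],[0,0,0],[0,0,0],[0,0,0]], claw=[0.036,0.036,0.036,0.036,0.036])

```text
clock: 3.48
eef_pos: [463.5, 8.9, 229.8]
eef_rot: [-0.453, 3.105, 0.0]
contact_force: [0.1, -0.7, -0.5]
finger_gap: 0.504
finger_force: 51.2
```

```bash
python3 - <<'E'
from h import *
st()
im=viewer.get_image("side")
cv2.imwrite("pics/s2.png",cv2.resize(im["color"][110:270,200:330,::-1],None,fx=3.7,fy=3.7,interpolation=cv2.INTER_CUBIC))
import pickle;pickle.dump(im,open("s2.pkl","wb"))
E
```

```text
t3.48 [463.5   8.9 229.8] z [ 0.004  0.001 -1.   ] F [ 0.1 -0.7 -0.5] T [ 0.02 -0.04 -0.02] gap 0.504 ff 51.2 j [-0.22  0.43  1.91  0.    0.8  -2.09]
```

View pics/s2.png

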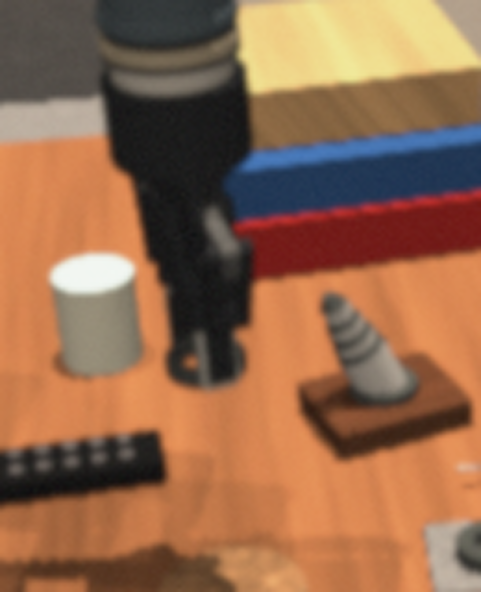

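The ring is held level, centred at crop (205,362), which is pixel (255,208), with the finger across its middle. Measuring its centre now.

```bash
python3 - <<'E'
from h import *
import pickle
s=pickle.load(open("s2.pkl","rb"));print(project(s,(463.5,8.9,162)))
P=cloud(s,240,195,32,25);P=P[(abs(P[:,2]-162)<10)&(np.linalg.norm(P[:,:2]-[463.5,9],axis=1)<45)]
T=Rt(YAW,0);q=(P-[463.5,8.9,229.8])@T;
print(len(P));Q=q[abs(q[:,1])<60];
for lo,hi in((-30,-20),(-20,-12),(-12,12),(12,20),(20,30)):
    m=(q[:,0]>lo)&(q[:,0]<hi);print(lo,hi,m.sum(),q[m].mean(0).round(1) if m.any() else'')
# fit ring outer: front-side points (side wall), lateral silhouette extremes
g=cv2.cvtColor(s["color"],cv2.COLOR_RGB2GRAY)[190:222,236:276]
for r in range(10,26): print(r+190,''.join('%4d'%v for v in g[r]))
tt=viewer.get_image("top");c=project(tt,(463.5,8.9,168));print(c)
gt=cv2.cvtColor(tt["color"],cv2.COLOR_RGB2GRAY);x,y=int(c[0]),int(c[1]);save(tt,"pics/t2.png")
E
```

```text
(np.float64(254.80559407137258), np.float64(206.3552506786873))
187
-30 -20 8 [-21.2  -5.8  64.3]
-20 -12 12 [-17.1 -14.3  65.4]
-12 12 103 [ 4.5 -8.8 64.2]
12 20 45 [15.9 -8.8 65.3]
20 30 19 [21.1 -4.  66.7]
200  116 121 138 155 159 157 156 154 144 117  74  36  28  28  32  40  58  72  73  54  32  26  21  25  23  31  57  93 121 135 140 141 145 148 154 156 159 159 159 157
201  119 120 132 148 156 157 157 155 146 120  79  43  31  31  36  45  65  85  84  66  36  26  24  25  26  32  54  91 118 134 143 145 145 147 152 156 159 159 159 159
202  117 115 127 144 152 156 156 155 148 122  81  45  35  39  40  46  63  86  88  68  41  28  27  26  25  30  49  76  99 122 138 144 146 149 153 156 160 159 160 159
203  117 115 122 137 145 153 155 153 143 117  76  46  40  40  38  44  62  84  90  71  42  30  28  26  26  29  45  63  78 102 126 143 145 150 152 155 158 160 160 159
204  116 114 120 136 142 146 153 149 134 101  65  42  36  38  40  46  61  81  92  74  47  27  25  27  25  32  41  56  65  82 113 136 146 149 152 156 159 159 159 159
205  119 116 123 136 143 144 152 146 121  81  49  37  35  42  49  
[... 1111 characters left out ...]
63 159 159 157 149 127  97  70  58  51  50  48  50  63  85  90  76  50  41  44  51  59  68  86 109 124 140 147 150 149 152 157 156 159 161 160
213  167 166 165 164 163 160 158 157 154 145 127 106  87  76  68  61  59  69  86  93  86  72  67  73  81  91  98 110 125 137 144 149 151 150 153 155 158 159 161 160
214  168 166 165 164 162 160 159 157 156 155 149 137 124 111  99  91  86  87  97 105 104  98  98 104 111 116 122 129 137 144 148 151 151 149 151 156 157 158 161 160
215  166 166 165 164 162 160 159 158 158 157 156 156 150 144 134 127 119 120 119 122 124 120 122 125 130 133 137 137 142 145 148 151 152 150 151 155 156 160 161 160
(np.float64(304.8977023406127), np.float64(285.8837757977864))
```

```bash
cat >> h.py <<'E'
TIP=np.array([548.8,179.2,103.3]);L=67.7
def above(h,tip=TIP,yaw=YAW): Rr=Rt(yaw,.4363);plan(tip-Rr[:,2]*(h+L),Rr)
E
python3 - <<'E'
from h import *
above(40)
E
```

```text
slide m [-0.0823  0.1403  0.0314] |166| rot [-0.0046 -0.4238  0.0042] deg 24.3
```

send_rows(slide=[[-0.016,0.026,0.004],[-0.033,0.056,0.01],[-0.05,0.086,0.018],[-0.067,0.115,0.025],[-0.0823,0.1403,0.0314]], delta_rot=[[0,-0.08,0],[0,-0.17,0],[0,-0.26,0.001],[-0.002,-0.34,0.002],[-0.004,-0.424,0.004]], claw=[0.036,0.036,0.036,0.036,0.036], grip_force=50)

```text
clock: 4.0
eef_pos: [502.0, 168.0, 195.6]
eef_rot: [-0.386, 2.689, 0.09]
contact_force: [0.5, 0.9, -0.4]
finger_gap: 0.504
finger_force: 51.2
```

```bash
python3 - <<'E'
from h import *
st();above(40);above(10)
import pickle
s=viewer.get_image("side");t=viewer.get_image("top");pickle.dump((s,t),open("a.pkl","wb"))
A=cv2.resize(s["color"][130:240,240:340,::-1],None,fx=4,fy=4,interpolation=cv2.INTER_CUBIC);B=cv2.resize(t["color"][200:310,195:295,::-1],None,fx=4,fy=4,interpolation=cv2.INTER_CUBIC)
cv2.imwrite("pics/a.png",np.hstack([A,B]))
E
```

```text
t4.00 [502.  168.  195.6] z [ 0.398  0.121 -0.909] F [ 0.5  0.9 -0.4] T [-0.04  0.21  0.01] gap 0.504 ff 51.2 j [ 0.07  0.52  2.01  0.45  0.21 -2.21]
slide m [-0.0045 -0.0025 -0.0038] |6| rot [ 0.0035 -0.0074 -0.0024] deg 0.5
slide m [-0.0047 -0.0026  0.0262] |27| rot [ 0.0035 -0.0074 -0.0024] deg 0.5
```

View pics/a.png

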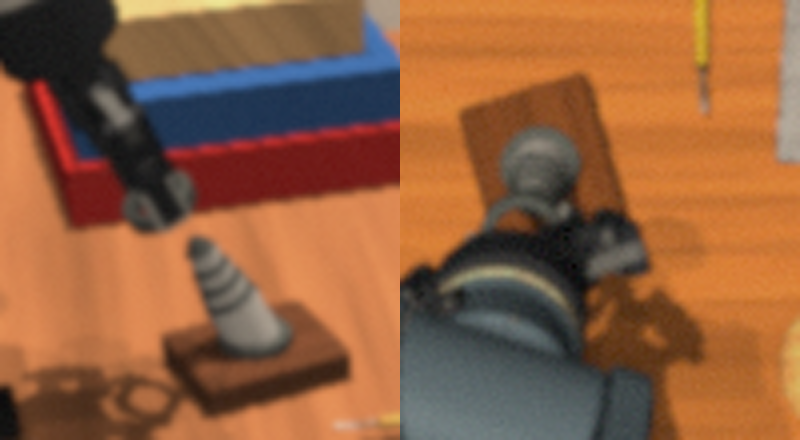

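The ring is held tilted above the mandrel tip, at crop (160,200) in the side view against the tip at (198,243). The wrist has only a little range left for the descent, so I spin the tool half a turn here.

send_rows(slide=[[0,0,0],[0,0,0],[0,0,0],[0,0,0],[0,0,0]], delta_rot=[[0,0,0.124],[0,0,0.248],[0,0,0.372],[0,0,0.496],[0,0,0.62]], claw=[0.036,0.036,0.036,0.036,0.036])

```text
clock: 4.52
eef_pos: [502.2, 166.1, 195.8]
eef_rot: [0.466, 2.71, 0.267]
contact_force: [0.2, -0.4, -1.2]
finger_gap: 0.508
finger_force: 51.3
```

send_rows(slide=[[0,0,0],[0,0,0],[0,0,0],[0,0,0],[0,0,0]], delta_rot=[[0,0,0.124],[0,0,0.248],[0,0,0.372],[0,0,0.496],[0,0,0.62]], claw=[0.036,0.036,0.036,0.036,0.036])

```text
clock: 4.93
eef_pos: [502.2, 166.0, 195.8]
eef_rot: [1.298, 2.49, 0.425]
contact_force: [0.5, -0.1, -0.8]
finger_gap: 0.507
finger_force: 51.3
```

send_rows(slide=[[0,0,0],[0,0,0],[0,0,0],[0,0,0],[0,0,0]], delta_rot=[[0,0,0.124],[0,0,0.248],[0,0,0.372],[0,0,0.496],[0,0,0.62]], claw=[0.036,0.036,0.036,0.036,0.036])

```text
clock: 5.35
eef_pos: [502.2, 166.0, 195.8]
eef_rot: [2.056, 2.035, 0.552]
contact_force: [0.4, -0.5, -0.4]
finger_gap: 0.504
finger_force: 51.3
```

send_rows(slide=[[0,0,0],[0,0,0],[0,0,0],[0,0,0],[0,0,0]], delta_rot=[[0,0,0.124],[0,0,0.248],[0,0,0.372],[0,0,0.496],[0,0,0.62]], claw=[0.036,0.036,0.036,0.036,0.036])

```text
clock: 5.77
eef_pos: [502.2, 166.0, 195.8]
eef_rot: [2.676, 1.36, 0.638]
contact_force: [0.0, 0.5, -0.4]
finger_gap: 0.506
finger_force: 51.3
```

send_rows(slide=[[0,0,0],[0,0,0],[0,0,0],[0,0,0],[0,0,0]], delta_rot=[[0,0,0.124],[0,0,0.248],[0,0,0.372],[0,0,0.496],[0,0,0.62]], claw=[0.036,0.036,0.036,0.036,0.036])

```text
clock: 6.18
eef_pos: [502.2, 166.0, 195.8]
eef_rot: [-2.978, -0.481, -0.645]
contact_force: [-0.1, 0.2, -0.3]
finger_gap: 0.506
finger_force: 51.3
```

```bash
cat >> h.py <<'E'
FLIP=np.diag([-1.,-1,1])
def above(h,tip=TIP,yaw=YAW): Rr=Rt(yaw,.4363);plan(tip-Rr[:,2]*(h+L),Rr@FLIP)
E
python3 - <<'E'
from h import *
import pickle
st();above(30)
# ring centre in hand before flip, from the saved top+side pictures
s,t=pickle.load(open("a.pkl","rb"))
p=np.array([502,168,195.6]);z=np.array([.398,.121,-.909]);print("pred ring",p+z*L,project(s,p+z*L),project(t,p+z*L))
print("tip px",project(s,TIP),project(t,TIP))
E
```

```text
t6.18 [502.2 166.  195.8] z [ 0.394  0.12  -0.911] F [-0.1  0.2 -0.3] T [-0.06  0.26  0.02] gap 0.506 ff 51.3 j [0.07 0.52 2.01 0.44 0.22 0.9 ]
slide m [0.0048 0.0008 0.0065] |8| rot [-0.0041  0.0113  0.0327] deg 2.0
pred ring [528.9446 176.1917 134.0607] (np.float64(279.4699474838534), np.float64(179.95684715135042)) (np.float64(226.31273846338212), np.float64(257.3705423257908))
tip px (np.float64(288.22614576453907), np.float64(190.0196012199509)) (np.float64(227.80169459742203), np.float64(250.5511762256206))
```

send_rows(slide=[[0.002,0,0.003],[0.004,0,0.006],[0.0048,0.0008,0.008],[0.0048,0.0008,0.0085],[0.0048,0.0008,0.0085]], delta_rot=[[-0.001,0.004,0.01],[-0.003,0.008,0.02],[-0.0041,0.0113,0.0327],[-0.0041,0.0113,0.0327],[-0.0041,0.0113,0.0327]], claw=[0.036,0.036,0.036,0.036,0.036])

```text
clock: 6.6
eef_pos: [510.3, 168.4, 190.3]
eef_rot: [-2.976, -0.442, -0.662]
contact_force: [-0.6, 1.5, -1.1]
finger_gap: 0.505
finger_force: 51.3
```

```bash
python3 - <<'E'
from h import *
st();above(5)
s=viewer.get_image("side");t=viewer.get_image("top")
A=cv2.resize(s["color"][150:230,255:335,::-1],None,fx=5,fy=5,interpolation=cv2.INTER_CUBIC);B=cv2.resize(t["color"][215:295,190:270,::-1],None,fx=5,fy=5,interpolation=cv2.INTER_CUBIC)
cv2.imwrite("pics/b.png",np.hstack([A,B]))
E
```

```text
t6.60 [510.3 168.4 190.3] z [ 0.406  0.12  -0.906] F [-0.6  1.5 -1.1] T [-0.08  0.22  0.03] gap 0.505 ff 51.3 j [0.07 0.53 2.   0.48 0.2  0.9 ]
slide m [-0.0006  0.0005  0.023 ] |23| rot [-0.0004 -0.0013  0.0076] deg 0.4
```

View pics/b.png

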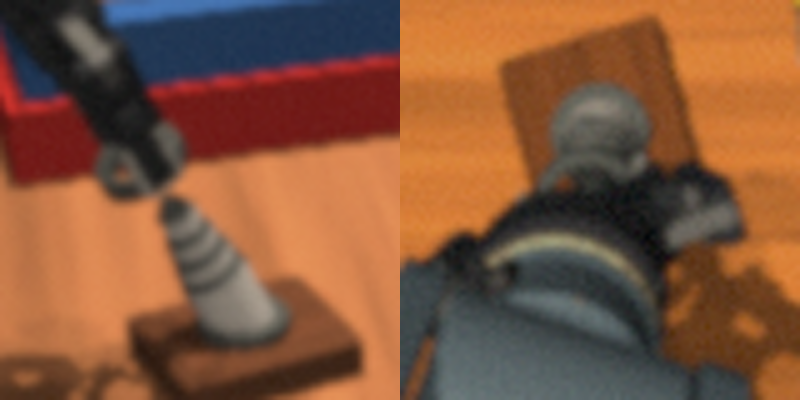

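The ring is 20–25 mm off the tip, a little left of the extended mandrel axis in the side view: ring crop (142,162), tip (173,200). I'll check the axis against the silhouette midline in the side picture.

```bash
python3 - <<'E'
from h import *
import pickle
a=Rt(YAW,.4363)[:,2]*-1
def edges(row,lo,hi):
    o=np.argsort(row);th=(np.percentile(row,85)+row.min())/2;i=np.where(row<th)[0];x0,x1=i[0],i[-1]
    f=lambda p,q:p+(row[p]-th)/(row[p]-row[q])*(q-p)
    return lo+f(x0-1,x0),lo+f(x1+1,x1)
for nm in("side","top"):
    im=pickle.load(open(nm+"0.pkl","rb"));S=cv2.cvtColor(im["color"],cv2.COLOR_RGB2HSV)[:,:,1].astype(float)
    Y=np.array(project(im,TIP));
    if nm=="side":
        for v in range(189,212,2):
            h=[project(im,TIP-a*k) for k in np.arange(-8,70,.5)];h=np.array(h);k=np.argmin(abs(h[:,1]-v));u=h[k,0]
            lo=int(u)-16;e=edges(S[v,lo:lo+34],lo,0);print(nm,v,"pred",u.round(1),"mid",round(sum(e)/2,1),np.round(e,1),"depth",k*.5-8)
    else:
        for v in range(230,256,2):
            print(nm,v,S[v,214:246].astype(int).tolist())
E
```

```text
side 189 pred 287.6 mid 289.3 [287.2 291.4] depth -3.5
side 191 pred 288.9 mid 290.3 [287.3 293.3] depth 3.5
side 193 pred 290.1 mid 291.2 [287.4 295. ] depth 10.5
side 195 pred 291.2 mid 292.5 [287.8 297.2] depth 17.0
side 197 pred 292.5 mid 293.8 [288.4 299.2] depth 24.0
side 199 pred 293.8 mid 295.2 [289.3 301.1] depth 31.5
side 201 pred 295.0 mid 296.3 [289.7 303. ] depth 38.5
side 203 pred 296.2 mid 297.5 [290.6 304.5] depth 45.5
side 205 pred 297.4 mid 298.4 [291.2 305.6] depth 53.0
side 207 pred 298.6 mid 299.6 [291.9 307.3] depth 60.0
side 209 pred 299.9 mid 301.1 [292.5 309.7] depth 67.5
side 211 pred 300.2 mid 302.6 [293.4 311.8] depth 69.5
top 230 [175, 188, 179, 186, 199, 182, 184, 187, 186, 185, 191, 175, 179, 182, 189, 176, 171, 177, 185, 196, 190, 183, 192, 197, 178, 195, 182, 180, 197, 207, 168, 197]
top 232 [191, 191, 194, 202, 195, 185, 191, 189, 187, 170, 154, 134, 99, 68, 55, 53, 50, 58, 71, 88, 125, 146, 169, 194, 189, 179, 182, 188, 210, 184, 176, 184]
top 234 [190, 198, 201, 192, 193, 179, 196, 171, 138, 99, 55, 31, 32, 31, 31, 36, 32, 30, 36, 28, 30, 38, 73, 1
[... 895 characters left out ...]
3, 24, 30, 46, 159, 196, 185, 179, 187, 188, 181, 191]
top 248 [200, 183, 192, 183, 182, 193, 192, 183, 133, 74, 28, 41, 30, 32, 31, 28, 38, 13, 24, 51, 50, 62, 107, 136, 170, 212, 187, 178, 196, 207, 198, 198]
top 250 [183, 190, 193, 197, 191, 203, 182, 183, 172, 133, 82, 34, 29, 26, 24, 31, 40, 46, 31, 100, 62, 136, 181, 197, 171, 170, 196, 189, 185, 199, 188, 182]
top 252 [194, 194, 189, 187, 197, 182, 190, 186, 184, 189, 165, 91, 46, 19, 35, 13, 48, 85, 103, 153, 200, 204, 162, 196, 176, 194, 191, 178, 185, 190, 182, 180]
top 254 [189, 186, 179, 180, 208, 184, 195, 202, 179, 198, 189, 185, 170, 177, 130, 146, 165, 151, 197, 194, 209, 174, 229, 230, 183, 183, 185, 189, 180, 194, 185, 190]
```

```bash
sed -i 's/548.8,179.2,103.3/550.2,179.4,103.3/' h.py; python3 - <<'E'
from h import *
import pickle
s=pickle.load(open("side0.pkl","rb"));print(project(s,(537.8,176.5,129)))
st();above(2)
im=viewer.get_image("side");S=im["color"][176:190,266:302].astype(int).sum(2)//3
for r in S: print(''.join('%4d'%v for v in r))
E
```

```text
(np.float64(283.25173716784957), np.float64(181.46415070726562))
t6.70 [510.2 168.4 190.5] z [ 0.407  0.12  -0.906] F [ 0.3 -0.4 -0.3] T [-0.07  0.25 -0.03] gap 0.506 ff 51.3 j [0.07 0.53 2.   0.48 0.2  0.9 ]
slide m [0.0007 0.0008 0.0269] |27| rot [-0.0004 -0.0016  0.0074] deg 0.4
  53  53  55  53  54  55  50  44  32  26  22  24  24  27  27  28  28  27  36  57  77  89  91  88  78  66  55  55  53  55  56  56  56  54  54  54
  55  55  55  53  52  56  54  47  40  31  28  26  27  29  28  26  24  25  32  50  72  87  90  89  80  68  58  55  53  54  55  54  56  54  52  55
  56  55  53  54  54  55  54  51  46  41  43  42  38  36  23  26  24  24  30  39  59  82  92  89  79  66  59  55  55  56  53  56  54  53  56  54
  55  55  56  54  54  53  53  53  55  57  59  58  57  50  41  33  26  23  29  32  50  72  90  88  77  63  56  54  56  55  56  53  55  55  55  56
  56  55  56  52  56  55  55  55  62  69  70  67  66  66  63  49  35  27  26  29  36  60  82  85  75  61  59  54  54  53  56  56  56  61  64  63
  54  55  55  53  57  55  53  59  67  71  70  65  67  75  78  69  47  29  27  28  32  47  68
[... 512 characters left out ...]
  99  92  83  76  68  71  76  83  84  82  82  75  55  35  29  37  54  79 107 129 142 145 144 144 143 142 140 136 134 132
  91  96  99 110 124 131 131 124 106  82  69  66  70  73  71  70  78  81  70  50  43  58  81 106 128 142 146 146 145 144 143 141 141 137 132 132
 122 127 130 137 144 147 145 139 124  97  68  55  55  51  53  56  68  81  82  71  72  86 105 121 137 147 146 145 145 145 142 142 140 138 135 131
 135 137 142 146 148 149 148 145 133 113  83  63  53  47  46  52  65  83  95  97  97 103 109 113 127 135 141 141 144 143 144 142 141 138 135 132
 135 139 142 146 149 149 148 146 141 126 108  91  78  70  66  71  84 102 116 120 114 100  88  85  93 107 124 135 141 145 143 143 141 138 135 134
```

send_rows(slide=[[0.001,0.0008,0.003],[0.002,0.0008,0.008],[0.002,0.0008,0.015],[0.002,0.0008,0.022],[0.002,0.0008,0.025]], delta_rot=[[0,-0.001,0.004],[0,-0.0016,0.0074],[0,-0.0016,0.0074],[0,-0.0016,0.0074],[0,-0.0016,0.0074]], claw=[0.036,0.036,0.036,0.036,0.036])

```text
clock: 7.17
eef_pos: [522.9, 171.3, 168.1]
eef_rot: [-2.977, -0.429, -0.66]
contact_force: [0.3, -0.5, -0.9]
finger_gap: 0.501
finger_force: 51.3
```

```bash
sed -i 's/550.2,179.4,103.3/551.6,179.5,103.3/' h.py; python3 - <<'E'
from h import *
st();above(-10)
E
```

```text
t7.17 [522.9 171.3 168.1] z [ 0.405  0.12  -0.906] F [ 0.3 -0.5 -0.9] T [-0.09  0.27 -0.02] gap 0.501 ff 51.3 j [0.08 0.59 1.98 0.57 0.17 0.82]
slide m [-0.0004  0.0003  0.0137] |14| rot [-0.0003 -0.0001 -0.0008] deg 0.1
```

send_rows(slide=[[0,0,0.001],[0,0,0.002],[0,0,0.004],[0,0,0.005],[0,0,0.006]], delta_rot=[[0,0,0],[0,0,0],[0,0,0],[0,0,0],[0,0,0]], claw=[0.036,0.036,0.036,0.036,0.036])

```text
clock: 7.58
eef_pos: [524.9, 172.0, 163.6]
eef_rot: [-2.977, -0.429, -0.661]
contact_force: [-0.6, 0.3, -0.8]
finger_gap: 0.508
finger_force: 51.3
```

send_rows(slide=[[0,0,0.001],[0,0,0.002],[0,0,0.003],[0,0,0.004],[0,0,0.004]], delta_rot=[[0,0,0],[0,0,0],[0,0,0],[0,0,0],[0,0,0]], claw=[0.036,0.036,0.036,0.036,0.036])

```text
clock: 8.0
eef_pos: [526.5, 172.5, 159.7]
eef_rot: [-2.977, -0.429, -0.66]
contact_force: [-1.4, 0.2, -1.1]
finger_gap: 0.507
finger_force: 51.3
```

```bash
cat >> h.py <<'E'
def ft():
    o=sensors.observe();Rr=rot(o["eef_rot"]);Z=Rt(YAW,.4363)
    q=o["eef_pos"]+Z[:,2]*L-TIP;print("t%.2f"%o["clock"],"h %.1f"%-(q@Z[:,2]),"off xy(tool)",((Z@FLIP).T@q)[:2].round(2),"F tool",(Rr.T@o["contact_force"]).round(1),"T tool",(Rr.T@o["torque"]).round(2),"gap",round(o["finger_gap"],3),"j",o["joints"].round(2))
E
python3 - <<'E'
from h import *
ft()
E
```

```text
t8.00 h -5.6 off xy(tool) [ 0.25 -0.33] F tool [-1.6 -0.6  0.5] T tool [ 0.   -0.23 -0.04] gap 0.507 j [0.08 0.61 1.98 0.62 0.15 0.77]
```

send_rows(slide=[[0,0,0.001],[0,0,0.002],[0,0,0.003],[0,0,0.004],[0,0,0.004]], delta_rot=[[0,0,0],[0,0,0],[0,0,0],[0,0,0],[0,0,0]], claw=[0.036,0.036,0.036,0.036,0.036])

```text
clock: 8.42
eef_pos: [528.2, 172.9, 156.0]
eef_rot: [-2.977, -0.429, -0.66]
contact_force: [-0.3, 0.5, -1.6]
finger_gap: 0.503
finger_force: 51.3
```

```bash
python3 -c "
from h import *
ft()"
```

```text
t8.42 h -9.6 off xy(tool) [ 0.23 -0.35] F tool [-0.8 -0.6  1.3] T tool [ 0.03 -0.26 -0.08] gap 0.503 j [0.08 0.62 1.98 0.64 0.15 0.75]
```

send_rows(slide=[[0,0,0.001],[0,0,0.002],[0,0,0.003],[0,0,0.003],[0,0,0.003]], delta_rot=[[0,0,0],[0,0,0],[0,0,0],[0,0,0],[0,0,0]], claw=[0.036,0.036,0.036,0.036,0.036])

```text
clock: 8.83
eef_pos: [529.4, 173.3, 153.4]
eef_rot: [-2.977, -0.429, -0.66]
contact_force: [-0.1, -0.4, -0.4]
finger_gap: 0.506
finger_force: 51.3
```

```bash
python3 -c "
from h import *
ft()"
```

```text
t8.83 h -12.5 off xy(tool) [ 0.26 -0.36] F tool [-0.3  0.4  0.3] T tool [ 0.04 -0.27 -0.01] gap 0.506 j [0.08 0.63 1.97 0.66 0.14 0.73]
```

send_rows(slide=[[0,0,0.001],[0,0,0.002],[0,0,0.003],[0,0,0.004],[0,0,0.004]], delta_rot=[[0,0,0],[0,0,0],[0,0,0],[0,0,0],[0,0,0]], claw=[0.036,0.036,0.036,0.036,0.036])

```text
clock: 9.25
eef_pos: [531.0, 173.8, 149.7]
eef_rot: [-2.977, -0.429, -0.66]
contact_force: [0.7, 0.2, -1.1]
finger_gap: 0.507
finger_force: 51.3
```

```bash
python3 -c "
from h import *
ft()"
```

```text
t9.25 h -16.6 off xy(tool) [ 0.25 -0.34] F tool [0.2 0.  1.3] T tool [-0.   -0.3  -0.01] gap 0.507 j [0.08 0.63 1.97 0.68 0.14 0.71]
```

send_rows(slide=[[0,0,0.001],[0,0,0.002],[0,0,0.003],[0,0,0.003],[0,0,0.003]], delta_rot=[[0,0,0],[0,0,0],[0,0,0],[0,0,0],[0,0,0]], claw=[0.036,0.036,0.036,0.036,0.036])

```text
clock: 9.67
eef_pos: [532.2, 174.1, 147.1]
eef_rot: [-2.977, -0.429, -0.66]
contact_force: [-0.1, -0.0, -0.3]
finger_gap: 0.507
finger_force: 51.3
```

```bash
python3 -c "
from h import *
ft()"
```

```text
t9.67 h -19.5 off xy(tool) [ 0.26 -0.36] F tool [-0.2 -0.   0.3] T tool [ 0.02 -0.3  -0.  ] gap 0.507 j [0.08 0.64 1.97 0.7  0.14 0.69]
```

Past step 1 with no resistance; continuing.

send_rows(slide=[[0,0,0.001],[0,0,0.002],[0,0,0.003],[0,0,0.004],[0,0,0.004]], delta_rot=[[0,0,0],[0,0,0],[0,0,0],[0,0,0],[0,0,0]], claw=[0.036,0.036,0.036,0.036,0.036])

```text
clock: 10.08
eef_pos: [533.9, 174.6, 143.4]
eef_rot: [-2.977, -0.429, -0.66]
contact_force: [-0.0, 0.9, -1.0]
finger_gap: 0.504
finger_force: 51.3
```

```bash
python3 -c "
from h import *
ft()"
```

```text
t10.08 h -23.6 off xy(tool) [ 0.26 -0.32] F tool [-0.2 -0.8  1. ] T tool [-0.   -0.18 -0.01] gap 0.504 j [0.08 0.65 1.97 0.73 0.13 0.66]
```

send_rows(slide=[[0,0,0.001],[0,0,0.002],[0,0,0.003],[0,0,0.003],[0,0,0.003]], delta_rot=[[0,0,0],[0,0,0],[0,0,0],[0,0,0],[0,0,0]], claw=[0.036,0.036,0.036,0.036,0.036])

```text
clock: 10.5
eef_pos: [535.0, 175.0, 140.7]
eef_rot: [-2.977, -0.429, -0.66]
contact_force: [-0.1, -0.0, -0.2]
finger_gap: 0.509
finger_force: 51.3
```

```bash
python3 -c "
from h import *
ft()"
```

```text
t10.50 h -26.5 off xy(tool) [ 0.25 -0.34] F tool [-0.2 -0.   0.1] T tool [-0.04 -0.27 -0.01] gap 0.509 j [0.08 0.66 1.96 0.75 0.13 0.64]
```

send_rows(slide=[[0,0,0.001],[0,0,0.002],[0,0,0.003],[0,0,0.004],[0,0,0.004]], delta_rot=[[0,0,0],[0,0,0],[0,0,0],[0,0,0],[0,0,0]], claw=[0.036,0.036,0.036,0.036,0.036])

```text
clock: 10.92
eef_pos: [536.5, 175.6, 137.0]
eef_rot: [-2.976, -0.429, -0.659]
contact_force: [-0.7, 1.1, -1.4]
finger_gap: 0.507
finger_force: 51.3
```

```bash
python3 -c "
from h import *
ft()"
```

```text
t10.92 h -30.6 off xy(tool) [ 0.11 -0.56] F tool [-0.9 -1.3  1.1] T tool [ 0.21 -0.31  0.03] gap 0.507 j [0.08 0.66 1.96 0.78 0.12 0.61]
```

send_rows(slide=[[0,0,0.001],[0,0,0.002],[0,0,0.003],[0,0,0.003],[0,0,0.003]], delta_rot=[[0,0,0],[0,0,0],[0,0,0],[0,0,0],[0,0,0]], claw=[0.036,0.036,0.036,0.036,0.036])

```text
clock: 11.33
eef_pos: [537.7, 176.0, 134.3]
eef_rot: [-2.976, -0.429, -0.659]
contact_force: [-0.4, 1.7, -1.3]
finger_gap: 0.505
finger_force: 51.2
```

```bash
python3 -c "
from h import *
ft()"
```

```text
t11.33 h -33.5 off xy(tool) [ 0.14 -0.59] F tool [-0.4 -1.8  1.2] T tool [ 0.4  -0.33  0.06] gap 0.505 j [0.08 0.67 1.96 0.8  0.12 0.59]
```

send_rows(slide=[[0,-0.0006,0.001],[0,-0.0006,0.002],[0,-0.0006,0.003],[0,-0.0006,0.003],[0,-0.0006,0.003]], delta_rot=[[0,0,0],[0,0,0],[0,0,0],[0,0,0],[0,0,0]], claw=[0.036,0.036,0.036,0.036,0.036])

```text
clock: 11.75
eef_pos: [539.0, 176.6, 131.7]
eef_rot: [-2.977, -0.429, -0.661]
contact_force: [-0.1, 0.2, -1.4]
finger_gap: 0.508
finger_force: 51.3
```

```bash
python3 -c "
from h import *
ft()"
```

```text
t11.75 h -36.5 off xy(tool) [ 0.28 -0.82] F tool [-0.6 -0.2  1.3] T tool [ 0.17 -0.31  0.02] gap 0.508 j [0.09 0.68 1.96 0.82 0.12 0.57]
```

send_rows(slide=[[0,0,0.001],[0,0,0.002],[0,0,0.003],[0,0,0.003],[0,0,0.003]], delta_rot=[[0,0,0],[0,0,0],[0,0,0],[0,0,0],[0,0,0]], claw=[0.036,0.036,0.036,0.036,0.036])

```text
clock: 12.17
eef_pos: [539.5, 177.5, 129.4]
eef_rot: [-2.976, -0.43, -0.66]
contact_force: [-2.6, 1.5, 6.0]
finger_gap: 0.506
finger_force: 51.9
```

```bash
python3 -c "
from h import *
ft()"
```

```text
t12.17 h -38.9 off xy(tool) [ 0.03 -1.45] F tool [ 0.6 -2.2 -6.3] T tool [ 0.43 -0.42 -0.  ] gap 0.506 j [0.09 0.68 1.96 0.85 0.11 0.54]
```

send_rows(slide=[[0,-0.0006,0],[0,-0.0008,0.001],[0,-0.0008,0.002],[0,-0.0008,0.003],[0,-0.0008,0.003]], delta_rot=[[0,0,0],[0,0,0],[0,0,0],[0,0,0],[0,0,0]], claw=[0.036,0.036,0.036,0.036,0.036])

```text
clock: 12.58
eef_pos: [539.7, 177.9, 128.7]
eef_rot: [-2.977, -0.429, -0.664]
contact_force: [-14.0, -4.0, 23.7]
finger_gap: 0.507
finger_force: 54.0
```

```bash
python3 -c "
from h import *
ft()"
```

```text
t12.58 h -39.6 off xy(tool) [-0.03 -1.79] F tool [ -3.1  -0.1 -27.6] T tool [-0.07 -0.72 -0.03] gap 0.507 j [0.09 0.68 1.96 0.87 0.11 0.52]
```

send_rows(slide=[[0,0,0.0008],[0,0,0.0008],[0,0,0.0008],[0,0,0.0008],[0,0,0.0008]], delta_rot=[[0,0,0],[0,0,0],[0,0,0],[0,0,0],[0,0,0]], claw=[0.036,0.036,0.036,0.036,0.036])

```text
clock: 13.0
eef_pos: [539.7, 177.9, 128.6]
eef_rot: [-2.977, -0.429, -0.665]
contact_force: [-16.0, -7.1, 29.4]
finger_gap: 0.508
finger_force: 54.6
```

send_rows(slide=[[0,0,0],[0,0,0],[0,0,0],[0,0,0],[0,0,0]], delta_rot=[[0,0,0],[0,0,0],[0,0,0],[0,0,0],[0,0,0]], claw=[0.045,0.05,0.054,0.057,0.057])

```text
clock: 13.42
eef_pos: [542.0, 178.2, 125.4]
eef_rot: [-2.977, -0.429, -0.661]
contact_force: [-0.5, -0.6, -0.7]
finger_gap: 0.672
finger_force: 0.0
```

```bash
python3 -c "
from h import *
ft()"
```

```text
t13.42 h -43.6 off xy(tool) [ 0.71 -1.48] F tool [-0.9  0.4  0.4] T tool [-0.03 -0.18 -0.02] gap 0.672 j [0.09 0.69 1.95 0.88 0.11 0.52]
```

send_rows(slide=[[0,0,-0.004],[0,0,-0.01],[0,0,-0.02],[0,0,-0.035],[0,0,-0.05]], delta_rot=[[0,0,0],[0,0,0],[0,0,0],[0,0,0],[0,0,0]], claw=[0.058,0.058,0.058,0.058,0.058])

```text
clock: 13.83
eef_pos: [521.1, 172.2, 170.5]
eef_rot: [-2.977, -0.429, -0.659]
contact_force: [0.1, -0.2, 0.5]
finger_gap: 0.682
finger_force: 0.0
```

send_rows(slide=[[0,0,-0.015],[0,0,-0.03],[0,0,-0.045],[0,0,-0.06],[0,0,-0.07]], delta_rot=[[0,0,0],[0,0,0],[0,0,0],[0,0,0],[0,0,0]], claw=[0.058,0.058,0.058,0.058,0.058])

```text
clock: 14.25
eef_pos: [492.6, 163.8, 235.1]
eef_rot: [-2.977, -0.429, -0.661]
contact_force: [-0.2, 0.9, -0.4]
finger_gap: 0.677
finger_force: 0.0
```

```bash
python3 - <<'E'
from h import *
import pickle
ft();s=viewer.get_image("side");t=viewer.get_image("top");pickle.dump((s,t),open("c.pkl","wb"))
A=cv2.resize(s["color"][170:235,270:335,::-1],None,fx=6,fy=6,interpolation=cv2.INTER_CUBIC);B=cv2.resize(t["color"][205:270,200:265,::-1],None,fx=6,fy=6,interpolation=cv2.INTER_CUBIC)
cv2.imwrite("pics/c.png",np.hstack([A,B]))
E
```

```text
t14.25 h 77.5 off xy(tool) [ 0.43 -1.67] F tool [-0.1 -0.9  0.4] T tool [-0.02 -0.18  0.02] gap 0.677 j [0.06 0.42 2.01 0.33 0.29 1.05]
```

View pics/c.png

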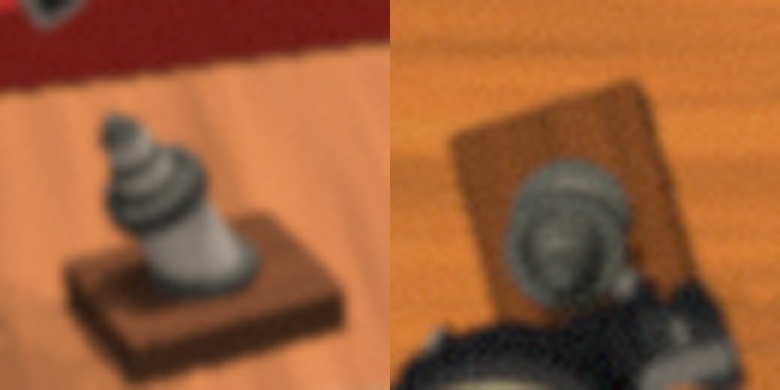

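The ring sits on the mandrel in the side view at crop (155,190), which is pixel (296,202). Row 202 corresponds to about 40 mm below the tip, which is step 3, with only the nose and first two steps showing above it. In the top view it looks concentric, at crop (568,232). So the lever to press is the three-pip one.

```bash
python3 - <<'E'
from h import *
import pickle
s,t=pickle.load(open("c.pkl","rb"))
Z=Rt(YAW,.4363)
for nm,im,b in(("s",s,(284,190,24,24)),("t",t,(218,228,30,32))):
    P=cloud(im,*b);q=(P-TIP)@Z;r=np.hypot(q[:,0],q[:,1])
    m=(r>16.5)&(r<22)&(abs(q[:,2]-34)<6);A=np.c_[q[m,0],q[m,1],np.ones(m.sum())];c=np.linalg.lstsq(A,q[m,2],rcond=None)[0]
    print(nm,m.sum(),"top face depth %.1f"%c[2],"median",np.median(q[m,2]).round(1),"slopes",c[:2].round(3),"rms",(A@c-q[m,2]).std().round(2))
plan((500,60,250),Rt(YAW,0)@FLIP)
E
```

```text
s 62 top face depth 34.3 median 34.3 slopes [-0.032 -0.01 ] rms 2.18
t 130 top face depth 32.0 median 31.9 slopes [-0.053 -0.013] rms 2.18
slide m [-0.0143  0.1017 -0.0228] |105| rot [ 0.00e+00 -4.39e-01 -4.00e-04] deg 25.2
```

send_rows(slide=[[-0.002,0.01,-0.02],[-0.005,0.03,-0.022],[-0.008,0.055,-0.0228],[-0.011,0.08,-0.0228],[-0.0143,0.1017,-0.0228]], delta_rot=[[0,-0.08,0],[0,-0.17,0],[0,-0.26,0],[0,-0.35,0],[0,-0.439,0]], claw=[0.058,0.04,0.02,0,0])

```text
clock: 14.77
eef_pos: [500.7, 58.7, 248.7]
eef_rot: [3.109, 0.448, -0.009]
contact_force: [-1.0, 0.1, -0.9]
finger_gap: 0.112
finger_force: 0.0
```

```bash
python3 - <<'E'
from h import *
st();plan((508.8,-266,200),Rt(.137-np.pi/2,0))
E
```

```text
t14.77 [500.7  58.7 248.7] z [-0.005 -0.001 -1.   ] F [-1.   0.1 -0.9] T [-0.03  0.01 -0.02] gap 0.112 ff 0.0 j [-0.1   0.45  1.79 -0.    0.91  1.18]
slide m [-0.0837  0.3138  0.0489] |328| rot [-0.0044  0.004  -1.4213] deg 81.4
```

send_rows(slide=[[-0.008,0.03,0],[-0.018,0.068,0],[-0.028,0.106,0.005],[-0.038,0.144,0.01],[-0.048,0.18,0.015]], delta_rot=[[0,0,0],[0,0,0],[0,0,0],[0,0,0],[0,0,0]], claw=[0,0,0,0,0])

```text
clock: 15.18
eef_pos: [505.0, -128.3, 232.7]
eef_rot: [-3.108, -0.449, 0.004]
contact_force: [0.2, 1.5, 0.6]
finger_gap: 0.002
finger_force: 0.0
```

send_rows(slide=[[-0.009,0.035,0.006],[-0.018,0.068,0.012],[-0.026,0.098,0.02],[-0.032,0.12,0.025],[-0.0357,0.1338,0.03]], delta_rot=[[0,0,-0.12],[0,0,-0.24],[0,0,-0.36],[0,0,-0.48],[0,0,-0.6]], claw=[0,0,0,0,0])

```text
clock: 15.6
eef_pos: [508.4, -268.0, 202.2]
eef_rot: [-2.835, -1.352, 0.003]
contact_force: [0.5, 0.3, -0.1]
finger_gap: 0.004
finger_force: 0.0
```

send_rows(slide=[[0,0,0],[0,0,0],[0,0,0],[0,0,0],[0,0,0]], delta_rot=[[0,0,-0.12],[0,0,-0.24],[0,0,-0.36],[0,0,-0.48],[0,0,-0.6]], claw=[0,0,0,0,0])

```text
clock: 16.02
eef_pos: [508.3, -264.8, 202.4]
eef_rot: [-2.305, -2.131, 0.002]
contact_force: [-0.0, 0.1, 0.3]
finger_gap: -0.0
finger_force: 0.0
```

```bash
python3 - <<'E'
from h import *
import pickle
st();plan((508.8,-266,175),Rt(.137-np.pi/2,0))
s=viewer.get_image("side");pickle.dump(s,open("d.pkl","wb"))
cv2.imwrite("pics/d.png",cv2.resize(s["color"][200:350,240:400,::-1],None,fx=4,fy=4,interpolation=cv2.INTER_CUBIC))
E
```

```text
t16.02 [ 508.3 -264.8  202.4] z [-0.003  0.001 -1.   ] F [-0.   0.1  0.3] T [-0.01 -0.09  0.05] gap -0.0 ff 0.0 j [-0.67  0.6   1.65 -0.    0.9  -0.6 ]
slide m [-0.0012  0.0007  0.0274] |27| rot [-0.003  -0.0015 -0.2154] deg 12.3
```

View pics/d.png

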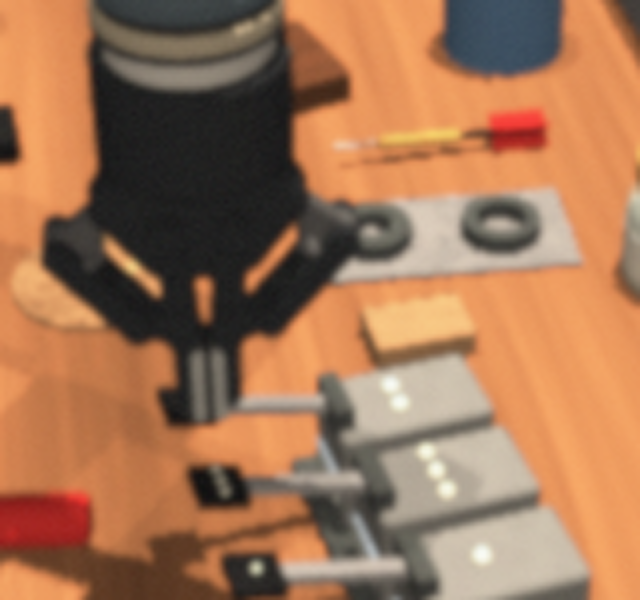

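The closed fingertips are at crop (207,420), pixel (292,305), standing directly above the three-pip pad at crop (218,485). The neighbouring levers are clear.

send_rows(slide=[[0,0,0.006],[-0.0012,0.0007,0.014],[-0.0012,0.0007,0.022],[-0.0012,0.0007,0.0274],[-0.0012,0.0007,0.0274]], delta_rot=[[-0.003,0,-0.1],[-0.003,0,-0.2],[-0.003,0,-0.215],[-0.003,0,-0.215],[-0.003,0,-0.215]], claw=[0,0,0,0,0])

```text
clock: 16.48
eef_pos: [508.0, -265.4, 174.5]
eef_rot: [-2.073, -2.356, -0.001]
contact_force: [-0.1, -0.4, -0.3]
finger_gap: -0.002
finger_force: 0.0
```

send_rows(slide=[[0,0,0.006],[0,0,0.012],[0,0,0.018],[0,0,0.024],[0,0,0.028]], delta_rot=[[0,0,0],[0,0,0],[0,0,0],[0,0,0],[0,0,0]], claw=[0,0,0,0,0])

```text
clock: 16.9
eef_pos: [508.1, -266.0, 148.0]
eef_rot: [-2.071, -2.362, 0.001]
contact_force: [-2.6, -1.5, 4.4]
finger_gap: 0.002
finger_force: 2.0
```

```bash
python3 -c "
from h import *
st()"
```

```text
t16.90 [ 508.1 -266.   148. ] z [-0.001  0.    -1.   ] F [-2.6 -1.5  4.4] T [-0.17  0.56  0.01] gap 0.002 ff 2.0 j [-0.68  0.68  1.68 -0.    0.78 -0.81]
```

send_rows(slide=[[0,0,0.004],[0,0,0.008],[0,0,0.012],[0,0,0.016],[0,0,0.019]], delta_rot=[[0,0,0],[0,0,0],[0,0,0],[0,0,0],[0,0,0]], claw=[0,0,0,0,0])

```text
clock: 17.32
eef_pos: [508.8, -265.9, 129.7]
eef_rot: [2.072, 2.36, 0.001]
contact_force: [-1.1, -0.3, 7.4]
finger_gap: -0.003
finger_force: 3.9
```

send_rows(slide=[[0,0,0.002],[0,0,0.004],[0,0,0.005],[0,0,0.005],[0,0,0.005]], delta_rot=[[0,0,0],[0,0,0],[0,0,0],[0,0,0],[0,0,0]], claw=[0,0,0,0,0])

```text
clock: 17.73
eef_pos: [509.2, -265.9, 127.3]
eef_rot: [2.07, 2.359, 0.002]
contact_force: [-4.7, 2.8, 21.6]
finger_gap: -0.0
finger_force: 10.9
```

```bash
python3 -c "
from h import *
st()"
```

```text
t17.73 [ 509.2 -265.9  127.3] z [ 0.003 -0.001 -1.   ] F [-4.7  2.8 21.6] T [0.51 0.68 0.01] gap -0.0 ff 10.9 j [-0.68  0.71  1.69  0.    0.73 -0.81]
```

The force rose to 21.6 N against a stop, so I retreat.

send_rows(slide=[[0,0,-0.008],[0,0,-0.018],[0,0,-0.03],[0,0,-0.045],[0,0,-0.06]], delta_rot=[[0,0,0],[0,0,0],[0,0,0],[0,0,0],[0,0,0]], claw=[0,0,0,0,0])

```text
clock: 18.15
eef_pos: [509.2, -265.8, 185.0]
eef_rot: [2.072, 2.36, 0.002]
contact_force: [0.2, 0.7, 0.2]
finger_gap: 0.001
finger_force: 0.0
```

send_rows(slide=[[0,0,-0.02],[0,0,-0.04],[0,0,-0.06],[0,0,-0.08],[0,0,-0.08]], delta_rot=[[0,0,0],[0,0,0],[0,0,0],[0,0,0],[0,0,0]], claw=[0,0,0,0,0])

```text
clock: 18.57
eef_pos: [510.8, -267.0, 268.4]
eef_rot: [2.065, 2.354, 0.003]
contact_force: [-0.0, -0.2, 0.4]
finger_gap: 0.003
finger_force: 0.0
```

```bash
python3 - <<'E'
from h import *
st();s=viewer.get_image("side")
cv2.imwrite("pics/e.png",cv2.resize(s["color"][150:390,170:410,::-1],None,fx=2.5,fy=2.5,interpolation=cv2.INTER_CUBIC))
E
```

```text
t18.57 [ 510.8 -267.   268.4] z [ 0.008 -0.005 -1.   ] F [-0.  -0.2  0.4] T [-0.04 -0.04 -0.01] gap 0.003 ff 0.0 j [-0.68  0.5   1.6   0.    1.03 -0.81]
```

View pics/e.png

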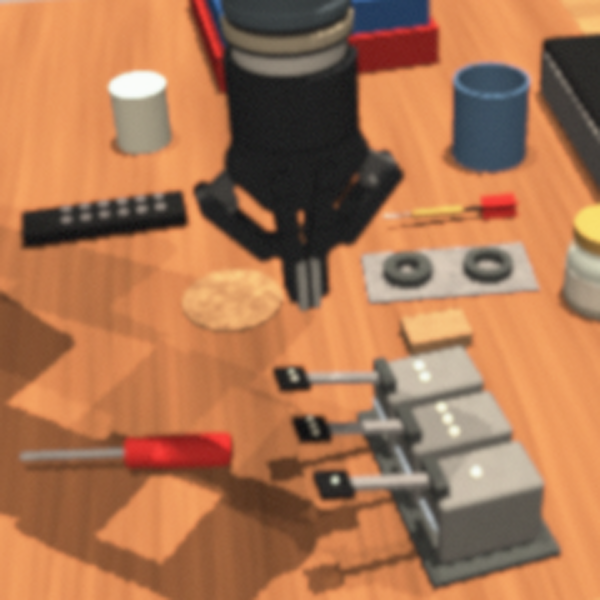

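The lever with three pips is back up at crop (311,429), in line with its neighbours. Both other rings are still on the mat, everything else is in place, and the arm is clear, so I hand in.

```bash
python3 -c "
from plant import robot
print(robot.close_job())"
```

```text
the job is handed in; nothing more can be done
None
```

The ring from the coaster is pressed home on step 3 of the gauge, the three-pip lever was pushed to its stop and sprang back, and the job was handed in at about 18.6 s of the 48 s.

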